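# Carry the additive row over to the other rack in reverse order

### The arm

A 6-joint arm with a two-finger parallel gripper is mounted at the origin on a cart in front of the work surface, level with it; the furniture and walls round the work are solid. World frame = base frame: x ahead of the robot, y to its left, z up, the work surface at z = 0. Lengths are in m, angles in rad, forces in N, time in s.
With the tool pointing down it reaches from about 0.375 to 0.9 m from the base axis. Payload 3.1 kg.
Tool frame: the origin (TCP) lies midway between the tips of the shut fingers; the grasp point (between the pads) lies 19 mm behind it; z points along the fingers, y is the line along which they close (so a half turn about z gives the same grasp; the last joint's range is limited). The gripper opens to 85 mm and grips with 20 to 120 N. Pads are 22 mm wide; open, the fingers measure 114 mm over their backs; the gripper's body (76 mm by 85 mm) begins 54 mm behind the grasp point. The pads swing forward as they close: fully open they stand 13 mm farther back than shut.
Start: joints at [1.018, 0.527, 1.433, -0, 1.181, -0.178], TCP at [0.229, 0.582, 0.194] pointing down, gripper open.
Joint ranges: [-3.08, 3.08], [-0.75, 2.2], [0.22, 2.44], [-1.43, 4.57], [0, 2.65], [-2.85, 2.85]. Speed limits (rad/s): [2.79, 2.79, 3.14, 3.14, 3.14, 3.14].

### API

Orientations are given as a unit quaternion [x, y, z, w].
In Python, from station import manip gives the robot as it stands.
- The arm moves only by the tool step_arm, never from a script. Its argument "targets" is text: rows parted by semicolons, each of 4 numbers parted by spaces: the shift along the tool's x, y, z in mm, then the turn about the tool's z in degrees. A call has 1 to 12 rows; each row is the pose to reach, as a shift and turn from the pose commanded when the call began, along the tool's axes at that moment; what a row does not reach only later rows make up. A row lasts 1/10 s, in which the tool goes at most 50 mm and 8.59 degrees, less where a joint would pass 70% of its speed; a pose out of reach is approached as far as the arm can. A call with a gripper value outside its range is refused whole. "gripper" is the closure, from 0 (fully open) to 1 (shut), set as the call begins (left out, the last holds). The fingers move at their own pace and stop on an object; "squeeze" is the grip in N (left out, the last holds). Time passes only in rows, so rows that repeat a pose let the fingers close. It gives the time, the measured TCP pose, the force, the opening and the grip force at its end, in the units of the state.
- manip.sense(): the state, without advancing time (a new reading comes with each control period).
- manip.snapshot(name): name is "scene" or "side" or "wrist"; returns the picture (384x512x3 uint8, red, green, blue); there is no depth.
- manip.get_calibration(name): a dict with "fov_y" (degrees; the focal length in pixels is half the picture's height over the tangent of half this angle, whatever the lens; pixels are square), "cx", "cy" (the principal point, pixels), "extrinsics" (4x4, takes a point from camera to world coordinates); the wrist camera has in their place "tool_from_camera" (4x4, takes a point from camera to tool coordinates, whose origin is the TCP and whose axes are the flange's). Camera axes: x right, y down, z forward; pixel columns grow to the right and rows downward; lengths in m; the calibration is good to about 2 mm. A picture is of the moment at which its call begins: read the wrist's pose just before it. get_calibration takes no time and is no camera call.
- manip.sign_off(): hands the job in; it is judged then, once.
Trained networks look in the newest picture that a camera, given by its name, has taken for a name from the list of things; names that differ only in an ending like _2 or _b are one class to them, and where a whole thing is asked for, a point or a joint stands for the part that bears it (a point fixed in the world has none). Each returns a list of dicts, best first, with "p" (0 to 1); they miss things now and then, are a little off and sometimes report something else, mostly with a low value. They report only what shows in the picture. A call takes as long as a camera call.
- manip.recognise(camera, query): "position" ([column, row] in pixels, amid what is visible of it).
- manip.masks_of(camera, query): "pixels" (384x512 bool, what is visible of it) and "position" ([column, row] in pixels, amid what is visible of it).
- manip.mark_of(camera, query): "position" ([column, row] in pixels: a listed point, or the origin of a listed thing).
The state is a dict: "t": time; "q": joint angles; "qd": joint speeds; "tau": joint torques, N m; "tcp_pos": TCP position; "tool_rot": TCP orientation; "force": force on the tool from outside, world axes, zero at the start; "ft_torque": the same for the moment, N m; "finger_gap": opening from 0.0 (shut) to 1.0 (fully open); "gripper_force": force on a finger pad.
Only numpy, scipy, OpenCV 4.12 (cv2) and the standard library are available. Lean on these libraries where they do the work, as an engineer would, in place of code of your own. Each camera call takes 0.05 s, during which the arm holds its last target. There are 200 camera calls.

### The job

Move the four bottles from the full rack over to the empty rack in reverse order: the one that stands at the left end now shall stand at the right end of the other rack, the second from the left second from the right, and so on. Each shall stand upright on the floor of its own cup, and none may be tipped over on the way.

Things in the scene. Friction and masses are not known exactly. Their poses are not given: they have to be found in the camera images.
- full_rack: aluminium rail 84 x 312 mm with a row of four shallow round cups, all four with a bottle at the start; fixed, left or right of the other. Origin: centre of its underside; x points away from the robot, y along the row to the robot's left. Cup centres: x = 0, y = 114, 38, -38, -114 mm; cup floors 13 mm above the origin, inner diameter 60, outer 66, rims 6 mm above the floors.
- empty_rack: aluminium rail 84 x 312 mm with a row of four shallow round cups, all empty at the start (the target); fixed, left or right of the other. Origin: centre of its underside; x points away from the robot, y along the row to the robot's left. Cup centres: x = 0, y = 114, 38, -38, -114 mm; cup floors 13 mm above the origin, inner diameter 60, outer 66, rims 6 mm above the floors.
- tall_bottle_mid (a point): tall slim aluminium bottle with a black cap, 36 mm diameter, 105 mm high, about 80 g, closed; this point is on its axis, half-way up; z is up. It starts upright in one cup of the full rack, which one varies.
- dye_bottle_mid (a point): amber bottle with a black screw cap and a label, 42 mm diameter, 85 mm high (straight body up to about 55 mm), about 80 g, closed; this point is on its axis, half-way up; z is up. It starts upright in one cup of the full rack, which one varies.
- drop_bottle_mid (a point): small dark brown bottle with a white screw cap and a label, 30 mm diameter, 62 mm high (straight body up to about 40 mm), about 80 g, closed; this point is on its axis, half-way up; z is up. It starts upright in one cup of the full rack, which one varies.
- squat_jar_mid (a point): squat white jar with a steel lid, 44 mm diameter, 56 mm high, about 80 g, closed; this point is on its axis, half-way up; z is up. It starts upright in one cup of the full rack, which one varies.
- cup_tall_bottle: the cup of the full rack in which the tall bottle stands at the start; fixed to the rack and stays there. Origin: centre of its underside, 3 mm below its inner floor.
- cup_dye_bottle: the cup of the full rack in which the dye bottle stands at the start; fixed to the rack and stays there. Origin: centre of its underside, 3 mm below its inner floor.
- cup_drop_bottle: the cup of the full rack in which the drop bottle stands at the start; fixed to the rack and stays there. Origin: centre of its underside, 3 mm below its inner floor.
- cup_squat_jar: the cup of the full rack in which the squat jar stands at the start; fixed to the rack and stays there. Origin: centre of its underside, 3 mm below its inner floor.

How it is judged:
By the outcome, as a careful person would: the job done as asked, in the order asked, and still so for the second after the job is handed in, with the robot touching nothing.
It also fails if it takes over 112 s, if anything falls off the work surface, if the arm or the gripper's body presses on something with over 40 N, if the wrist force passes 120 N, or if a joint passes its speed limit or range.

## Working session

There is one attempt and no reset: what is moved stays moved. The work goes in short steps, Python scripts to look and compute and a tool call to move; the robot and the scene stay as the last step left them, time stands still between calls to the robot, and variables do not carry over. Pictures are saved under pics/ and viewed, at most 14 in all, crops included, and the job is handed in when it is done.

Besides the shell and the picture viewer there is one more tool, called after "Emit:" in YAML: its name, and indented under it one key for each argument. step_arm: Moves the arm, as the interface text tells. Its arguments: {"type":"object","properties":{"targets":{"type":"string"},"gripper":{"type":"number"},"squeeze":{"type":"number"}},"required":["targets"]}

```bash
ls; mkdir -p pics; python3 - <<'E'
from station import manip
import cv2,numpy as np
s=manip.sense();print({k:np.round(v,3).tolist() for k,v in s.items()})
for c in("scene","side"):
    im=manip.snapshot(c);cv2.imwrite(f"pics/{c}0.png",im[:,:,::-1])
    k=manip.get_calibration(c);print(c,k["fov_y"],k["cx"],k["cy"],np.round(k["extrinsics"],3).tolist(),k.keys())
    for q in("full_rack","empty_rack","tall_bottle_mid","dye_bottle_mid","drop_bottle_mid","squat_jar_mid","cup_tall_bottle","cup_dye_bottle","cup_drop_bottle","cup_squat_jar"):
        print(q,[(round(float(d["p"]),2),np.round(d["position"],1).tolist()) for d in manip.mark_of(c,q)][:3])
print(manip.get_calibration("wrist"))
a=[cv2.imread(f"pics/{c}0.png") for c in("scene","side")]
cv2.imwrite("pics/both0.png",cv2.resize(np.hstack(a),(800,300)))
E
```

```text
pics
{'t': 0.0, 'q': [1.017, 0.528, 1.434, 0.0, 1.181, -0.179], 'qd': [-0.0, 0.001, 0.0, 0.0, 0.0, 0.001], 'tau': [0.0, -44.235, -17.802, -0.0, 0.008, -0.0], 'tcp_pos': [0.228, 0.581, 0.193], 'tool_rot': [0.186, 0.982, -0.001, -0.0], 'force': [-0.489, 0.502, 0.353], 'ft_torque': [0.023, -0.001, -0.036], 'gripper_force': 0.0, 'finger_gap': 1.0}
scene 48.614891019795905 250.62117099384778 194.7677260147838 [[0.571, -0.466, 0.676, -0.305], [-0.82, -0.301, 0.486, -0.605], [-0.023, -0.832, -0.554, 0.733], [0.0, 0.0, 0.0, 1.0]] dict_keys(['fov_y', 'cx', 'cy', 'extrinsics'])
full_rack [(0.85, [199.9, 192.0])]
empty_rack [(0.95, [295.4, 241.5])]
tall_bottle_mid [(0.74, [206.0, 182.7])]
dye_bottle_mid [(0.56, [174.3, 168.4])]
drop_bottle_mid [(0.7, [225.2, 194.3])]
squat_jar_mid [(0.57, [193.3, 180.5]), (0.51, [199.9, 192.0])]
cup_tall_bottle [(0.63, [210.4, 194.9])]
cup_dye_bottle [(0.57, [177.5, 178.7])]
cup_drop_bottle [(0.55, [192.5, 182.2]), (0.47, [226.9, 204.4])]
cup_squat_jar [(0.42, [190.9, 186.7])]
side 51.090401056737 256.15557644368977 196.2642387264517 [[-0.936, -0.199, 0.292, 0.
[... 319 characters left out ...]
d [(0.8, [221.5, 248.7])]
cup_tall_bottle [(0.53, [249.1, 224.4]), (0.52, [231.5, 243.0]), (0.32, [222.6, 247.4])]
cup_dye_bottle [(0.57, [200.8, 278.5])]
cup_drop_bottle [(0.55, [222.0, 247.8]), (0.5, [250.2, 226.1])]
cup_squat_jar [(0.54, [219.0, 256.5])]
{'fov_y': 64.87638593696273, 'cx': 255.99327468897346, 'cy': 191.35941647533372, 'tool_from_camera': array([[ 4.42871106e-04, -9.63154783e-01, -2.68947333e-01,
         6.80339716e-02],
       [ 9.99999799e-01,  3.04667114e-04,  5.55608516e-04,
        -3.27527068e-04],
       [-4.53197592e-04, -2.68947525e-01,  9.63154725e-01,
        -1.80440647e-01],
       [ 0.00000000e+00,  0.00000000e+00,  0.00000000e+00,
         1.00000000e+00]])}
```

View pics/scene0.png

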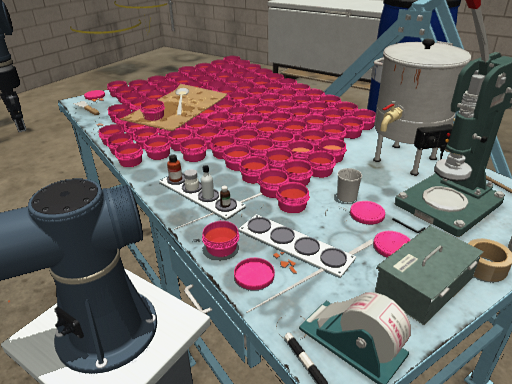

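View pics/side0.png

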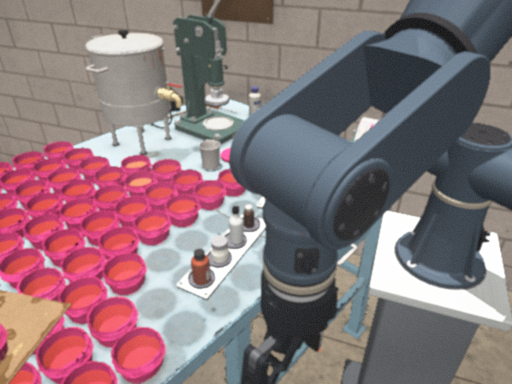

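The scene picture shows the full rack, with amber dye (175,168), squat jar (192,181), tall (207,183) and drop (226,197) from left to right. The empty rack is to its right at about (295,242). The side view agrees on the bottles (dye at 201,265, drop at 249,215), but the arm hides the empty rack.

```bash
cat > h.py <<'E'
from station import manip
import numpy as np,cv2
from scipy.spatial.transform import Rotation as R
def cam(c):
    k=manip.get_calibration(c);f=192/np.tan(np.radians(k["fov_y"]/2))
    if c=="wrist":
        s=manip.sense();T=np.eye(4);T[:3,:3]=R.from_quat(s["tool_rot"]).as_matrix();T[:3,3]=s["tcp_pos"];E=T@k["tool_from_camera"]
    else:E=np.array(k["extrinsics"])
    return f,k["cx"],k["cy"],E
def onz(C,p,z):
    f,cx,cy,E=C;d=E[:3,:3]@np.array([(p[0]-cx)/f,(p[1]-cy)/f,1]);o=E[:3,3];return (o+d*(z-o[2])/d[2])[:2]
def proj(C,X):
    f,cx,cy,E=C;q=E[:3,:3].T@(np.asarray(X)-E[:3,3]);return np.array([f*q[0]/q[2]+cx,f*q[1]/q[2]+cy])
E
python3 - <<'E'
from h import *
m={"scene":{"full":([199.9,192],0),"empty":([295.4,241.5],0),"tall":([206,182.7],.0655),"dye":([174.3,168.4],.0555),"drop":([225.2,194.3],.044),"jar":([193.3,180.5],.041)},
"side":{"full":([225.9,249.2],0),"tall":([237.3,226],.0655),"dye":([200.9,259.7],.0555),"drop":([244.8,216.7],.044),"jar":([221.5,248.7],.041)}}
for c in m:
  for n,(p,z) in m[c].items(): print(c,n,np.round(onz(cam(c),p,z),4))
C=cam("scene")
print([np.round(onz(C,p,.013),3) for p in([258,225],[283,235],[307,246],[333,258])])
E
```

```text
scene full [0.5141 0.1811]
scene empty [ 0.4689 -0.1906]
scene tall [0.4894 0.1285]
scene dye [0.5127 0.2807]
scene drop [0.496  0.0631]
scene jar [0.507  0.1971]
side full [0.5158 0.1625]
side tall [0.4919 0.1387]
side dye [0.5273 0.2712]
side drop [0.4996 0.0702]
side jar [0.5061 0.2057]
[array([ 0.46 , -0.077]), array([ 0.46 , -0.157]), array([ 0.456, -0.232]), array([ 0.451, -0.307])]
```

Emit:
step_arm:
  targets: "-399 -231 -57 75;-399 -231 -57 75;-399 -231 -57 75;-399 -231 -57 75;-399 -231 -57 75;-399 -231 -57 75;-399 -231 -57 75;-399 -231 -57 75;-399 -231 -57 75;-399 -231 -57 75;-399 -231 -57 75;-399 -231 -57 75"
  gripper: 0

```text
t: 2.3
tcp_pos: [0.5144, 0.2211, 0.2504]
tool_rot: [0.746, 0.666, -0.0, -0.001]
force: [-0.2, 0.5, 0.1]
finger_gap: 1.002
gripper_force: 0.0
```

```bash
cat >> h.py <<'E'
Q=("tall_bottle_mid","dye_bottle_mid","drop_bottle_mid","squat_jar_mid")
ZM=dict(zip(Q,(.0655,.0555,.044,.041)))
def look(name,qs,z=None):
    C=cam("wrist");im=manip.snapshot("wrist");cv2.imwrite(f"pics/{name}.png",im[:,:,::-1])
    for q in qs:
        for d in manip.mark_of("wrist",q)[:2]:
            zz=ZM.get(q,.010 if "cup" in q else 0)
            print(q,round(float(d["p"]),2),np.round(d["position"],1),np.round(onz(C,d["position"],zz),4))
    return C,im
def st():
    s=manip.sense();Rm=R.from_quat(s["tool_rot"]).as_matrix()
    print("t",round(s["t"],2),"tcp",np.round(s["tcp_pos"],4),"xang",round(float(np.degrees(np.arctan2(Rm[1,0],Rm[0,0]))),2),"F",np.round(s["force"],1),"gap",round(float(s["finger_gap"]),3),"gf",round(float(s["gripper_force"]),1),"q",np.round(s["q"],2))
    return s,Rm
def go(x,y,z,ang=None):
    "tool shift (mm) and turn (deg) from here to TCP x,y,z with tool x at world angle ang"
    s,Rm=st();d=Rm.T@(np.array([x,y,z])-s["tcp_pos"])*1000
    a=np.degrees(np.arctan2(Rm[1,0],Rm[0,0]));print("GO",np.round(d,1),0 if ang is None else round(float(a-ang),2))
E
python3 - <<'E'
from h import *
st();look("w1",Q+("full_rack","empty_rack","cup_tall_bottle","cup_dye_bottle","cup_drop_bottle","cup_squat_jar"))
E
```

```text
t 2.3 tcp [0.5144 0.2211 0.2504] xang 83.55 F [-0.2  0.5  0.1] gap 1.002 gf 0.0 q [0.21 0.38 1.53 0.   1.24 0.32]
tall_bottle_mid 0.6 [253.2 233.1] [0.5004 0.1316]
dye_bottle_mid 0.64 [252.8 102.6] [0.5185 0.2942]
drop_bottle_mid 0.59 [256.  274.9] [0.4957 0.0574]
squat_jar_mid 0.63 [251.2 173.5] [0.506  0.2056]
full_rack 0.81 [253.3 189.2] [0.5046 0.173 ]
cup_tall_bottle 0.72 [253.7 216.6] [0.5008 0.1339]
cup_dye_bottle 0.78 [252.9 110.3] [0.5171 0.285 ]
cup_drop_bottle 0.71 [256.6 108.8] [0.5222 0.2864]
cup_drop_bottle 0.62 [251.4 264.2] [0.4884 0.0564]
cup_squat_jar 0.79 [254.4 165.5] [0.5106 0.21  ]
```

View pics/w1.png

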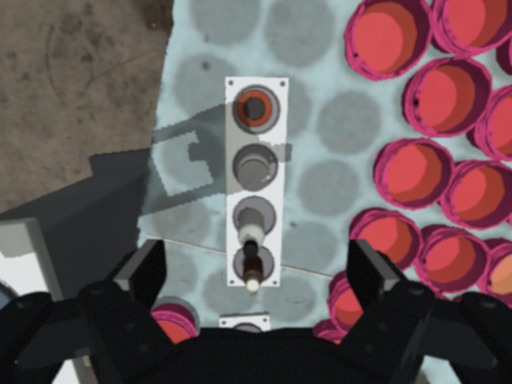

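The wrist picture shows the full rack upright in the image, rail from (225,78) to (280,287). From the top the cups hold dye (255,108), jar (254,165), tall (252,225) and drop (252,270). The nearest bowls are about 90 mm off the rail, so the fingers have room across the row.

```bash
cat >> h.py <<'E'
def rackfit(C,im,seed,z=.010):
    hsv=cv2.cvtColor(im,cv2.COLOR_RGB2HSV);m=((hsv[...,1]<22)&(hsv[...,2]>170)).astype(np.uint8)
    n,l,s,_=cv2.connectedComponentsWithStats(m)
    ids=set(l[r,c] for c,r in seed)-{0};mm=np.isin(l,list(ids));cv2.imwrite("pics/mask.png",mm*255)
    r,c=np.nonzero(mm);P=np.array([onz(C,p,z) for p in zip(c,r)],np.float32)
    b=cv2.minAreaRect(P*1000);print("rect",np.round(b[0],1),np.round(b[1],1),round(b[2],2),len(P));return b
E
python3 - <<'E'
from h import *
im=cv2.imread("pics/w1.png")[:,:,::-1].copy();C=cam("wrist")
print(im[150,230],im[150,284],im[85,240],im[100,200],im[280,260])
b=rackfit(C,im,[(229,85),(284,100),(284,150),(230,170),(230,220),(230,120),(280,200),(240,140),(275,240)])
E
```

```text
[158 162 156] [146 150 145] [223 226 227] [129 141 141] [63 46 38]
rect [509.7 168.4] [320.1  88.7] 82.36 4263[ WARN:0@0.026] global loadsave.cpp:1063 imwrite_ Unsupported depth image for selected encoder is fallbacked to CV_8U.
```

Emit:
step_arm:
  targets: "-330 60 0 -4;-330 60 0 -4;-330 60 0 -4;-330 60 0 -4;-330 60 0 -4;-330 60 0 -4;-330 60 0 -4;-330 60 0 -4;-330 60 0 -4;-330 60 0 -4"

```text
t: 3.85
tcp_pos: [0.5375, -0.113, 0.2507]
tool_rot: [0.722, 0.692, 0.0, -0.001]
force: [1.1, 0.8, -0.2]
finger_gap: 0.996
gripper_force: 0.0
```

```bash
python3 - <<'E'
from h import *
st();look("w2",("full_rack","empty_rack","drop_bottle_mid","tall_bottle_mid"))
E
```

```text
t 3.85 tcp [ 0.5375 -0.113   0.2507] xang 87.56 F [ 1.1  0.8 -0.2] gap 0.996 gf 0.0 q [-0.41  0.36  1.55  0.    1.23 -0.37]
empty_rack 0.85 [206.3 214.7] [ 0.4586 -0.1986]
drop_bottle_mid 0.67 [210.   14.3] [0.4921 0.0593]
```

View pics/w2.png

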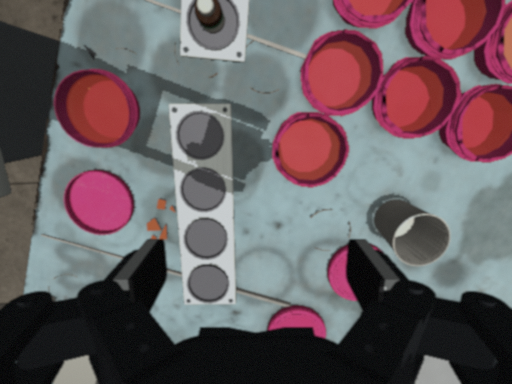

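The second wrist picture shows the empty rack with its rail corners at (170,103), (229,102), (236,302) and (183,304). Its cups are at (200,134), (204,188), (206,237) and (208,282), and the drop bottle's cup shows at (213,20). I'll fit both rails in rectified top views.

```bash
python3 - <<'E'
from h import *
from scipy.optimize import least_squares
# camera poses: from the states recorded at each picture
k=manip.get_calibration("wrist");f=192/np.tan(np.radians(k["fov_y"]/2))
def C_at(p,q):
    T=np.eye(4);T[:3,:3]=R.from_quat(q).as_matrix();T[:3,3]=p;return f,k["cx"],k["cy"],T@k["tool_from_camera"]
C1=C_at([.5144,.2211,.2504],[.746,.666,0,-.001]);C2=cam("wrist")
def rect(C,im,c,ang,z,sx=.07,sy=.19):
    a=np.radians(ang);u=np.array([np.sin(a),-np.cos(a)]);v=np.array([np.cos(a),np.sin(a)]) # u=rack x, v=rack y
    W,H=int(sx*4000),int(sy*4000) # 2 px/mm
    loc=[(-sx,sy),(sx,sy),(sx,-sy),(-sx,-sy)]
    src=np.float32([proj(C,[*(np.array(c)+x*u+y*v),z]) for x,y in loc])
    M=cv2.getPerspectiveTransform(src,np.float32([(0,0),(W,0),(W,H),(0,H)]))
    return cv2.warpPerspective(im,M,(W,H),flags=cv2.INTER_CUBIC)
i1=cv2.imread("pics/w1.png");i2=cv2.imread("pics/w2.png")
b=rackfit(C2,i2[:,:,::-1].copy(),[(180,110),(180,290),(230,250),(230,290),(176,150),(222,112),(228,200),(190,160)])
r1=rect(C1,i1,(.5097,.1684),82.4,.010);r2=rect(C2,i2,(.462,-.196),87.6,.010)
for r in(r1,r2):
    for x in(20,): cv2.line(r,(140,0),(140,759),(0,255,0),1)
    for y in(.114,.038,-.038,-.114): cv2.circle(r,(140,int(380-y*2000)),66,(0,255,0),1)
    cv2.rectangle(r,(140-84,380-312),(140+84,380+312),(255,0,0),1)
cv2.imwrite("pics/rect.png",cv2.resize(np.hstack([r1,r2]),None,fx=.78,fy=.78))
E
```

```text
rect [ 459.3 -193.1] [310.7  84.5] 87.84 3370[ WARN:0@0.190] global loadsave.cpp:1063 imwrite_ Unsupported depth image for selected encoder is fallbacked to CV_8U.
```

View pics/rect.png

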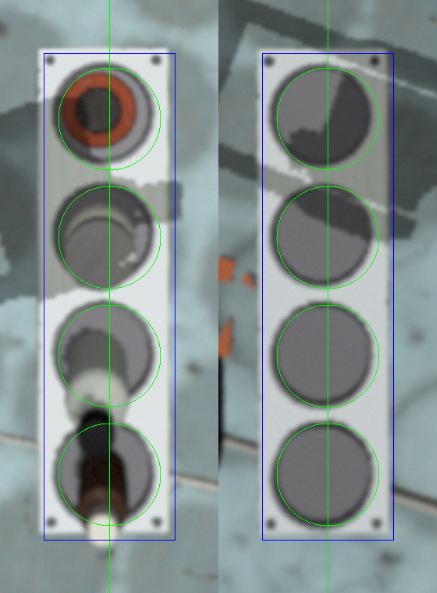

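```bash
cat >> h.py <<'E'
def cup(r,y):
    c,a={"full":((.5070,.1723),82.4),"empty":((.4593,-.1931),87.8)}[r];a=np.radians(a)
    return np.array(c)+y*np.array([np.cos(a),np.sin(a)])
E
python3 - <<'E'
from h import *
for r in("full","empty"):print(r,[np.round(cup(r,y),4).tolist() for y in(.114,.038,-.038,-.114)])
go(.4935,.0585,.17,82.4)
E
```

```text
full [[0.5221, 0.2853], [0.512, 0.21], [0.502, 0.1346], [0.4919, 0.0593]]
empty [[0.4637, -0.0792], [0.4608, -0.1551], [0.4578, -0.2311], [0.4549, -0.307]]
t 4.1 tcp [ 0.5379 -0.1129  0.2509] xang 87.63 F [ 0.   0.7 -0.2] gap 1.001 gf 0.0 q [-0.41  0.36  1.55  0.    1.23 -0.37]
GO [169.4 -51.5  80.9] 5.23
```

Emit:
step_arm:
  targets: "170 -51 81 5.2;170 -51 81 5.2;170 -51 81 5.2;170 -51 81 5.2;170 -51 81 5.2;170 -51 81 5.2;170 -51 81 5.2"

```text
t: 4.8
tcp_pos: [0.4955, 0.0575, 0.1705]
tool_rot: [0.753, 0.658, 0.001, 0.001]
force: [0.7, 0.9, -0.3]
finger_gap: 1.001
gripper_force: 0.0
```

```bash
cat >> h.py <<'E'
def close(name,q):
    st();C,im=look(name,[q])
    for d in manip.masks_of("wrist",q)[:1]:
        r,c=np.nonzero(d["pixels"]);print("mask",round(float(d["p"]),2),"cols",c.min(),c.max(),"rows",r.min(),r.max(),"mean",np.round([c.mean(),r.mean()],1))
    return C,im
E
python3 - <<'E'
from h import *
C,im=close("w3","drop_bottle_mid")
print(proj(C,[*cup("full",-.114),.013]),proj(C,[*cup("full",-.114),.075]))
E
```

```text
t 4.8 tcp [0.4955 0.0575 0.1705] xang 82.34 F [ 0.7  0.9 -0.3] gap 1.001 gf 0.0 q [-0.11  0.39  1.77 -0.    0.98  0.03]
drop_bottle_mid 0.76 [252.2 173.1] [0.4922 0.0598]
mask 0.92 cols 235 265 rows 154 188 mean [250.2 171.6]
[252.23974591 167.85154798] [251.62405273 180.64346474]
```

View pics/w3.png

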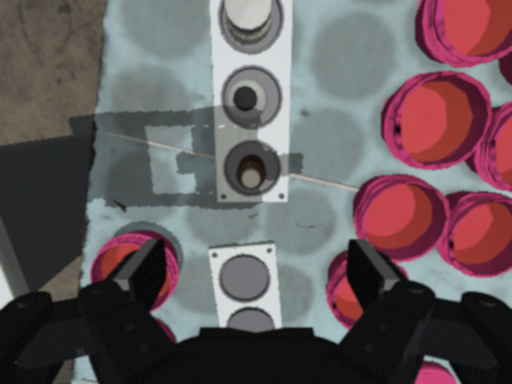

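The drop bottle's white cap is at (250,176) in its cup centred at (252,168), and the cup is where I predicted it. The sides are clear. I'll descend and grip.

```bash
python3 - <<'E'
from h import *
go(.492,.061,.021,82.4)
C=cam("wrist");print("tall cap",onz(C,[246,98],.118))
E
```

```text
t 4.95 tcp [0.4954 0.0568 0.1705] xang 82.23 F [ 0.1 -0.5 -0.2] gap 0.999 gf 0.0 q [-0.11  0.39  1.77 -0.    0.98  0.03]
GO [  3.7  -4.3 149.5] -0.17
tall cap [0.49827578 0.13138419]
```

Emit:
step_arm:
  targets: "4 -4 40 0;4 -4 80 0;4 -4 115 0;4 -4 140 0;4 -4 149 0;4 -4 149 0;4 -4 149 0"
  gripper: 0

```text
t: 5.65
tcp_pos: [0.492, 0.062, 0.0217]
tool_rot: [0.753, 0.658, 0.001, 0.001]
force: [-0.4, -0.1, -0.5]
finger_gap: 1.004
gripper_force: 0.0
```

Emit:
step_arm:
  targets: "0 0 0 0;0 0 0 0;0 0 0 0;0 0 0 0;0 0 0 0;0 0 0 0;0 0 0 0;0 0 0 0;0 0 0 0;0 0 0 0"
  gripper: 1
  squeeze: 35

```text
t: 6.65
tcp_pos: [0.4918, 0.0624, 0.0235]
tool_rot: [0.753, 0.658, 0.001, 0.001]
force: [-3.6, -0.7, 21.8]
finger_gap: 0.177
gripper_force: 29.0
```

```bash
python3 - <<'E'
from h import *
st();a=manip.snapshot("wrist")[:,:,::-1];b=manip.snapshot("side")[:,:,::-1];c=manip.snapshot("scene")[:,:,::-1]
b2=cv2.resize(b[170:290,180:300],(400,400),interpolation=3);c2=cv2.resize(c[130:230,160:260],(400,400),interpolation=3)
cv2.imwrite("pics/m4.png",np.hstack([b2,c2]));cv2.imwrite("pics/w4.png",a);st()
E
```

```text
t 6.65 tcp [0.4918 0.0624 0.0235] xang 82.33 F [-3.6 -0.7 21.8] gap 0.177 gf 29.0 q [-0.1   0.64  1.89 -0.    0.6   0.03]
t 6.8 tcp [0.4918 0.0624 0.0235] xang 82.33 F [-3.8 -0.6 21.1] gap 0.171 gf 29.0 q [-0.1   0.64  1.89 -0.    0.6   0.03]
```

View pics/m4.png

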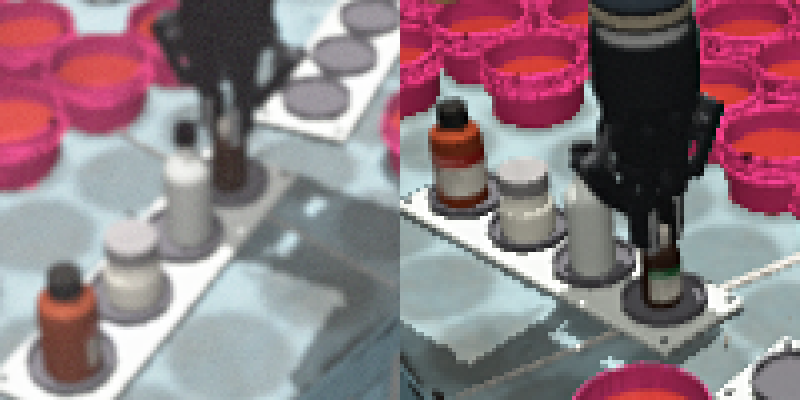

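View pics/w4.png

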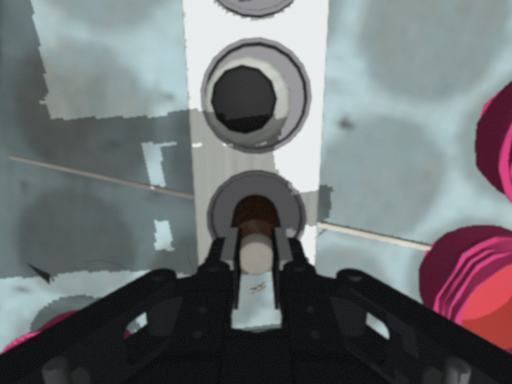

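```bash
python3 - <<'E'
from h import *
for c in("scene","side"):
    C=cam(c)
    for z in(.013,.0235,.0435,.053,.075): 
        p=proj(C,[.4918,.0624,z]); o=(160,130,.25) if c=="scene" else (180,170,.3)
        print(c,z,np.round(p,1),"crop",np.round([(p[0]-o[0])/o[2],(p[1]-o[1])/o[2]]))
a=cv2.imread("pics/m4.png")
E
```

```text
scene 0.013 [225.1 203.7] crop [260. 295.]
scene 0.0235 [224.9 200.8] crop [260. 283.]
scene 0.0435 [224.5 195.2] crop [258. 261.]
scene 0.053 [224.3 192.5] crop [257. 250.]
scene 0.075 [223.9 186.1] crop [256. 224.]
side 0.013 [248.7 224.7] crop [229. 182.]
side 0.0235 [248.7 221.7] crop [229. 172.]
side 0.0435 [248.6 215.8] crop [229. 153.]
side 0.053 [248.5 213. ] crop [228. 143.]
side 0.075 [248.4 206.4] crop [228. 121.]
```

The side and scene crops show the fingertips around the bottle's shoulder and cap, at about z = 0.05. That is roughly 25 mm higher than the reported TCP implies, so I'll reopen and regrip lower in small steps.

Emit:
step_arm:
  targets: "0 0 0 0;0 0 0 0;0 0 0 0;0 0 0 0;0 0 0 0;0 0 0 0;0 0 0 0"
  gripper: 0

```text
t: 7.5
tcp_pos: [0.4908, 0.0625, 0.0206]
tool_rot: [0.753, 0.658, -0.0, -0.0]
force: [-0.8, 0.2, -0.5]
finger_gap: 0.999
gripper_force: 0.0
```

```bash
python3 - <<'E'
from h import *
st();a=manip.snapshot("wrist")[:,:,::-1];b=manip.snapshot("side")[:,:,::-1];c=manip.snapshot("scene")[:,:,::-1]
b2=cv2.resize(b[170:270,190:290],(400,400),interpolation=3);c2=cv2.resize(c[130:230,170:270],(400,400),interpolation=3)
cv2.imwrite("pics/m5.png",np.vstack([np.hstack([b2,c2]),cv2.resize(a[180:264],(800,131))]));print(a.shape)
E
```

```text
t 7.5 tcp [0.4908 0.0625 0.0206] xang 82.33 F [-0.8  0.2 -0.5] gap 0.999 gf 0.0 q [-0.1   0.65  1.89 -0.    0.6   0.03]
(384, 512, 3)
```

View pics/m5.png

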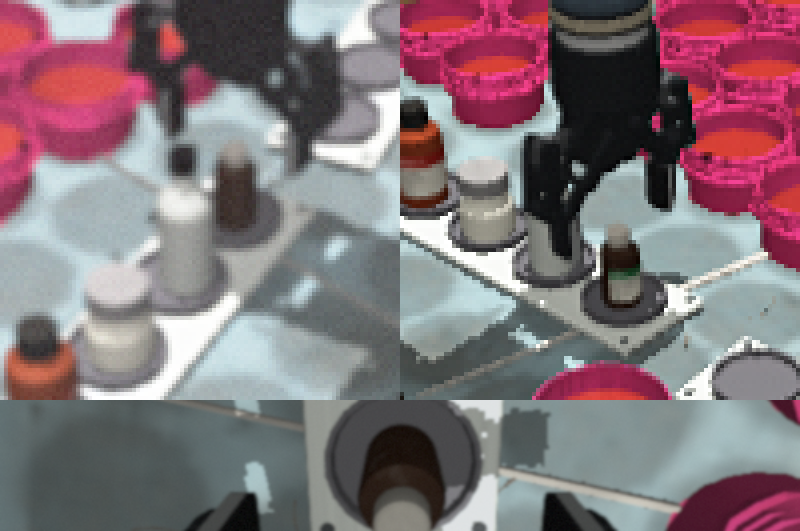

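```bash
python3 - <<'E'
from h import *
u=np.array([.991,-.133])
C=cam("scene")
for sgn,p in((-1,(211,194)),(1,(235,182))):
    for w in(.043,.05,.057):
        q=np.array([.4908,.0625])+sgn*w*u
        print(sgn,w,p,[(z,np.round(proj(C,[*q,z]),1).tolist()) for z in(.02,.035,.05,.065,.08)])
C=cam("side")
for sgn,p in((1,(190+175/4,170+135/4)),(-1,(190+300/4,170+170/4))):
    for w in(.05,):
        q=np.array([.4908,.0625])+sgn*w*u
        print("side",sgn,w,p,[(z,np.round(proj(C,[*q,z]),1).tolist()) for z in(.02,.035,.05,.065,.08)])
E
```

```text
-1 0.043 (211, 194) [(0.02, [214.2, 208.3]), (0.035, [213.8, 204.1]), (0.05, [213.4, 199.8]), (0.065, [213.0, 195.4]), (0.08, [212.7, 191.0])]
-1 0.05 (211, 194) [(0.02, [212.4, 209.4]), (0.035, [212.0, 205.2]), (0.05, [211.6, 200.9]), (0.065, [211.2, 196.5]), (0.08, [210.8, 192.0])]
-1 0.057 (211, 194) [(0.02, [210.6, 210.5]), (0.035, [210.2, 206.2]), (0.05, [209.8, 201.9]), (0.065, [209.4, 197.5]), (0.08, [209.0, 193.1])]
1 0.043 (235, 182) [(0.02, [234.9, 195.8]), (0.035, [234.7, 191.6]), (0.05, [234.4, 187.4]), (0.065, [234.2, 183.2]), (0.08, [234.0, 178.8])]
1 0.05 (235, 182) [(0.02, [236.5, 194.8]), (0.035, [236.3, 190.7]), (0.05, [236.1, 186.5]), (0.065, [235.9, 182.2]), (0.08, [235.6, 177.9])]
1 0.057 (235, 182) [(0.02, [238.1, 193.8]), (0.035, [237.9, 189.7]), (0.05, [237.7, 185.5]), (0.065, [237.5, 181.3]), (0.08, [237.3, 176.9])]
side 1 0.05 (233.75, 203.75) [(0.02, [233.3, 217.5]), (0.035, [233.1, 213.2]), (0.05, [232.9, 208.8]), (0.065, [232.7, 204.3]), (0.08, [232.6, 199.8])]
side -1 0.05 (265.0, 212.5) [(0.02, [265.3, 228.3]), (0.035, [265.3, 223.9]), (0.05, [265.4, 219.4]), (0.065, [265.5, 214.9]), (0.08, [265.6, 210.2])]
```

Solving the tip pixels gives open tips at z ≈ 0.067 for a reading of 0.0206, so the real fingers end about 30 mm above the reported TCP. I'll use that offset from here on and lower 25 mm.

Emit:
step_arm:
  targets: "0 0 10 0;0 0 18 0;0 0 25 0;0 0 25 0;0 0 25 0"

```text
t: 8.15
tcp_pos: [0.4905, 0.0625, -0.0047]
tool_rot: [0.753, 0.658, -0.0, -0.0]
force: [-0.3, 0.6, -0.3]
finger_gap: 1.0
gripper_force: 0.0
```

Emit:
step_arm:
  targets: "0 0 0 0;0 0 0 0;0 0 0 0;0 0 0 0;0 0 0 0;0 0 0 0;0 0 0 0;0 0 0 0;0 0 0 0;0 0 0 0"
  gripper: 1
  squeeze: 35

```text
t: 9.15
tcp_pos: [0.4911, 0.0624, -0.0038]
tool_rot: [0.753, 0.658, 0.0, 0.0]
force: [-0.2, -0.2, 5.5]
finger_gap: 0.325
gripper_force: 34.9
```

Emit:
step_arm:
  targets: "0 0 -10 0;0 0 -40 0;0 0 -80 0;0 0 -120 0;-10 0 -140 0;-50 -3 -140 -2;-95 -6 -140 -4;-130 -8 -140 -5.5;-144 -8 -140 -5.5;-144 -8 -140 -5.5;-144 -8 -140 -5.5;-144 -8 -140 -5.5"

```text
t: 10.35
tcp_pos: [0.4635, -0.0778, 0.1357]
tool_rot: [0.72, 0.694, 0.0, -0.0]
force: [0.1, -0.0, -1.0]
finger_gap: 0.325
gripper_force: 34.8
```

```bash
python3 - <<'E'
from h import *
close("w6","drop_bottle_mid");go(*cup("empty",.114),-.002,87.8)
E
```

```text
t 10.35 tcp [ 0.4635 -0.0778  0.1357] xang 87.9 F [ 0.1 -0.  -1. ] gap 0.325 gf 34.8 q [-0.41  0.41  1.87  0.    0.86 -0.37]
drop_bottle_mid 0.61 [256.6 258.1] [ 0.4613 -0.1548]
mask 0.9 cols 224 287 rows 207 311 mean [255.6 259. ]
t 10.5 tcp [ 0.4637 -0.078   0.1357] xang 87.93 F [ 0.2 -0.7 -2.1] gap 0.32 gf 34.8 q [-0.41  0.41  1.87  0.    0.86 -0.37]
GO [-1.300e+00  1.000e-01  1.377e+02] 0.13
```

View pics/w6.png

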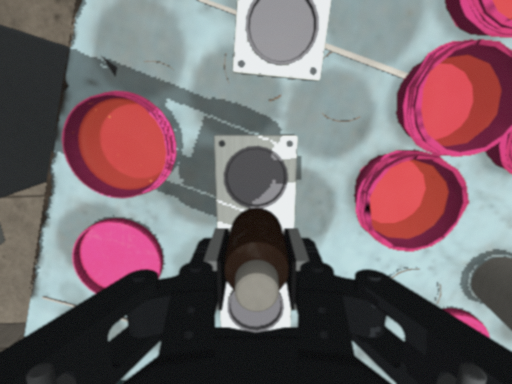

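The drop bottle is held upright at (256,265), lined up with the left-end cup at (256,177). The bowls are at least 70 mm away, so I'll lower it.

```bash
python3 - <<'E'
from h import *
C=cam("wrist");print(proj(C,[*cup("empty",.114),.016]),proj(C,[*cup("full",-.114),.016]))
E
```

```text
[256.0070773  177.50785779] [282.0439531   25.49166833]
```

Emit:
step_arm:
  targets: "-1 0 45 0;-1 0 85 0;-1 0 115 0;-1 0 130 0;-1 0 136 0;-1 0 138 0;-1 0 139 0;-1 0 139 0"

```text
t: 11.3
tcp_pos: [0.4644, -0.0803, -0.0024]
tool_rot: [0.72, 0.694, 0.0, 0.001]
force: [0.6, -0.3, -1.3]
finger_gap: 0.327
gripper_force: 34.8
```

Emit:
step_arm:
  targets: "0 0 1 0;0 0 2 0;0 0 2 0"

```text
t: 11.6
tcp_pos: [0.4643, -0.0804, -0.0038]
tool_rot: [0.72, 0.694, 0.0, 0.001]
force: [-0.4, 0.2, 7.6]
finger_gap: 0.323
gripper_force: 35.8
```

Emit:
step_arm:
  targets: "0 0 0 0;0 0 0 0;0 0 0 0;0 0 0 0;0 0 0 0;0 0 0 0;0 0 -20 0;0 0 -60 0;0 0 -110 0;0 0 -150 0;0 0 -150 0"
  gripper: 0

```text
t: 12.7
tcp_pos: [0.4674, -0.0816, 0.1497]
tool_rot: [0.72, 0.694, 0.002, 0.006]
force: [0.7, -2.0, -0.2]
finger_gap: 0.998
gripper_force: 0.0
```

```bash
python3 - <<'E'
from h import *
close("w7","drop_bottle_mid");go(.500,.1335,.19,82.4)
E
```

```text
t 12.7 tcp [ 0.4674 -0.0816  0.1497] xang 87.84 F [ 0.7 -2.  -0.2] gap 0.998 gf 0.0 q [-0.41  0.39  1.86  0.    0.88 -0.37]
drop_bottle_mid 0.97 [253.3 182.3] [ 0.4659 -0.0848]
mask 0.82 cols 235 267 rows 160 197 mean [251.1 178.7]
t 12.85 tcp [ 0.4629 -0.0799  0.1443] xang 87.82 F [ 0.  -0.2 -0. ] gap 1.002 gf 0.0 q [-0.41  0.4   1.86 -0.    0.88 -0.37]
GO [214.6  28.9 -45.6] 5.42
```

Drop is standing in its cup at (253,182). Next is the tall bottle.

Emit:
step_arm:
  targets: "50 7 -6 1;100 14 -6 3;150 21 -6 5;200 27 -6 5.4;213 28 -6 5.4;213 28 -6 5.4;213 28 -6 5.4"

```text
t: 13.55
tcp_pos: [0.4984, 0.131, 0.1493]
tool_rot: [0.752, 0.659, -0.002, -0.001]
force: [-0.5, -0.0, -0.1]
finger_gap: 1.001
gripper_force: 0.0
```

```bash
python3 - <<'E'
from h import *
C,im=close("w8","tall_bottle_mid");c=cup("full",-.038)
print(proj(C,[*c,.013]),proj(C,[*c,.118]))
hsv=im.max(2);m=(hsv<60).astype(np.uint8);n,l,s,ce=cv2.connectedComponentsWithStats(m)
for i in range(1,n):
    if s[i,4]>80 and ce[i][1]<260 and 200<ce[i][0]<300:print(s[i],ce[i],onz(C,ce[i],.118))
E
```

```text
t 13.55 tcp [0.4984 0.131  0.1493] xang 82.47 F [-0.5 -0.  -0.1] gap 1.001 gf 0.0 q [ 0.04  0.45  1.75 -0.    0.95  0.17]
tall_bottle_mid 0.58 [253.8 180.8] [0.4968 0.1351]
tall_bottle_mid 0.33 [259.1 166.3] [0.5032 0.1476]
mask 0.58 cols 234 275 rows 157 213 mean [254.6 183.9]
[259.21770932 168.99420851] [260.23186298 197.4653812 ]
[233   0  47  21 480] [255.16875     11.15416667] [0.5142336  0.25534877]
[243 186  24  28 525] [254.68190476 199.32952381] [0.4977604  0.13374594]
```

View pics/w8.png

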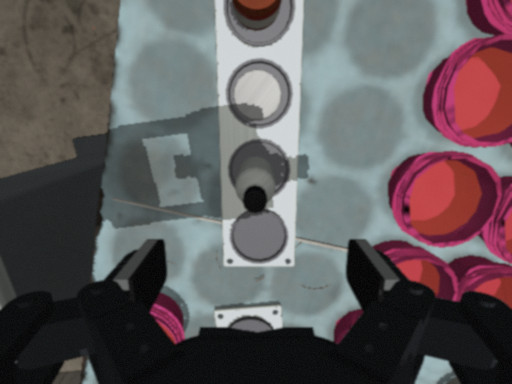

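The tall bottle's cap is at (255,199), which puts its axis at about (0.4975, 0.134). The jar is at (259,92) and its neighbours are clear.

Emit:
step_arm:
  targets: "3 -1 10 0;3 -1 50 0;3 -1 90 0;3 -1 115 0;3 -1 123 0;3 -1 123 0;3 -1 123 0"

```text
t: 14.4
tcp_pos: [0.5, 0.1345, 0.0285]
tool_rot: [0.752, 0.659, 0.001, 0.001]
force: [0.2, 0.8, 0.2]
finger_gap: 1.002
gripper_force: 0.0
```

Emit:
step_arm:
  targets: "0 0 0 0;0 0 0 0;0 0 0 0;0 0 0 0;0 0 0 0;0 0 0 0;0 0 0 0;0 0 0 0;0 0 0 0;0 0 0 0"
  gripper: 1

```text
t: 15.4
tcp_pos: [0.4996, 0.1348, 0.0288]
tool_rot: [0.752, 0.659, 0.001, 0.0]
force: [-0.8, 0.7, 6.0]
finger_gap: 0.397
gripper_force: 34.3
```

Emit:
step_arm:
  targets: "0 0 -10 0;0 0 -40 0;0 0 -80 0;0 0 -120 0;-10 0 -140 0;-50 0 -140 -2;-100 0 -140 -4;-150 0 -140 -5.4;-200 0 -140 -5.4;-245 0 -140 -5.4;-280 0 -140 -5.4;-292 0 -140 -5.4"

```text
t: 16.6
tcp_pos: [0.4605, -0.1581, 0.1684]
tool_rot: [0.722, 0.692, -0.0, 0.001]
force: [0.7, -0.1, 0.1]
finger_gap: 0.397
gripper_force: 35.2
```

Emit:
step_arm:
  targets: "0 0 0 0;0 0 0 0;0 0 0 0"

```text
t: 16.9
tcp_pos: [0.4604, -0.1529, 0.1678]
tool_rot: [0.72, 0.694, 0.0, -0.001]
force: [0.0, 0.8, -0.9]
finger_gap: 0.399
gripper_force: 35.2
```

```bash
python3 - <<'E'
from h import *
go(*cup("empty",.038),.0295,87.8)
E
```

```text
t 16.9 tcp [ 0.4604 -0.1529  0.1678] xang 87.93 F [ 0.   0.8 -0.9] gap 0.399 gf 35.2 q [-0.55  0.38  1.8   0.    0.96 -0.52]
GO [ -2.3   0.6 138.3] 0.13
```

Emit:
step_arm:
  targets: "-2 0 40 0;-2 0 80 0;-2 0 112 0;-2 0 128 0;-2 0 134 0;-2 0 137 0;-2 0 139 0;-2 0 140 0;-2 0 140 0"

```text
t: 17.8
tcp_pos: [0.4613, -0.1571, 0.0289]
tool_rot: [0.72, 0.694, 0.0, 0.001]
force: [-0.0, -0.6, 2.1]
finger_gap: 0.397
gripper_force: 35.5
```

Emit:
step_arm:
  targets: "0 0 0 0;0 0 0 0;0 0 0 0;0 0 0 0;0 0 0 0;0 0 0 0;0 0 -10 0;0 0 -40 0;0 0 -80 0;0 0 -125 0;0 0 -125 0;0 0 -125 0"
  gripper: 0

```text
t: 19.0
tcp_pos: [0.4611, -0.157, 0.1544]
tool_rot: [0.72, 0.694, 0.0, 0.002]
force: [0.0, 0.5, -1.0]
finger_gap: 0.998
gripper_force: 0.0
```

```bash
python3 - <<'E'
from h import *
close("w9","tall_bottle_mid");C=cam("wrist");print(proj(C,[*cup("empty",.038),.0655]));go(.5095,.2085,.13,82.4)
E
```

```text
t 19.0 tcp [ 0.4611 -0.157   0.1544] xang 87.83 F [ 0.   0.5 -1. ] gap 0.998 gf 0.0 q [-0.56  0.4   1.82 -0.    0.92 -0.52]
tall_bottle_mid 0.97 [255.4 186.5] [ 0.4608 -0.1598]
mask 0.89 cols 235 272 rows 160 215 mean [253.5 186.8]
[257.65705652 183.51614631]
t 19.15 tcp [ 0.4594 -0.156   0.1518] xang 87.82 F [ 0.7 -0.8  0.5] gap 1.003 gf 0.0 q [-0.56  0.4   1.82 -0.    0.92 -0.52]
GO [366.1  36.3  22.2] 5.42
```

Emit:
step_arm:
  targets: "50 5 0 1;100 10 0 2;150 15 0 3;200 20 0 4;250 25 0 5;300 30 0 5.4;345 34 0 5.4;366 36 10 5.4;366 36 22 5.4;366 36 22 5.4;366 36 22 5.4"

```text
t: 20.25
tcp_pos: [0.5093, 0.2064, 0.1295]
tool_rot: [0.753, 0.658, -0.002, -0.001]
force: [-0.6, -1.2, -0.5]
finger_gap: 0.998
gripper_force: 0.0
```

```bash
python3 - <<'E'
from h import *
C,im=close("w10","squat_jar_mid");c=cup("full",.038)
print(proj(C,[*c,.013]),proj(C,[*c,.041]),proj(C,[*c,.069]))
E
```

```text
t 20.25 tcp [0.5093 0.2064 0.1295] xang 82.37 F [-0.6 -1.2 -0.5] gap 0.998 gf 0.0 q [ 0.18  0.51  1.68 -0.    0.95  0.32]
squat_jar_mid 0.74 [256.5 184.2] [0.5094 0.2058]
mask 0.97 cols 232 279 rows 155 213 mean [255.3 184.3]
[258.59988103 173.02689367] [258.75748323 179.5032087 ] [258.94919551 187.38120249]
```

View pics/w10.png

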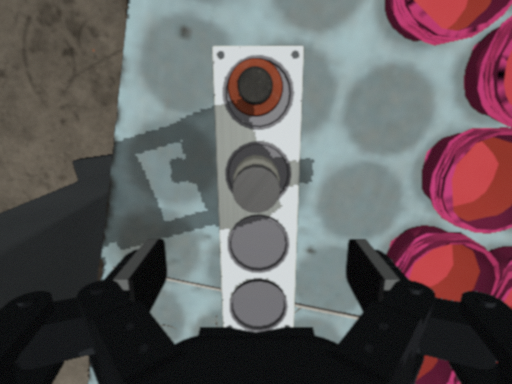

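The jar's lid is at (257,190), almost centred on its cup (about 0.510, 0.2075). I'll descend to grip it.

Emit:
step_arm:
  targets: "1 0 45 0;1 0 85 0;1 0 115 0;1 0 128 0;1 0 132 0;1 0 132 0;1 0 132 0"

```text
t: 21.1
tcp_pos: [0.5119, 0.2087, 0.0003]
tool_rot: [0.752, 0.659, 0.001, 0.001]
force: [0.3, 0.2, 0.7]
finger_gap: 0.999
gripper_force: 0.0
```

Emit:
step_arm:
  targets: "0 0 0 0;0 0 0 0;0 0 0 0;0 0 0 0;0 0 0 0;0 0 0 0;0 0 0 0;0 0 0 0;0 0 0 0;0 0 0 0"
  gripper: 1

```text
t: 22.1
tcp_pos: [0.5102, 0.2088, -0.0001]
tool_rot: [0.752, 0.659, -0.0, -0.0]
force: [-2.3, -0.1, 6.5]
finger_gap: 0.461
gripper_force: 34.4
```

The gap (0.461, about 41 mm) is a little under the jar's diameter, so the pads may be on its shoulder. I'll regrip 6 mm lower.

Emit:
step_arm:
  targets: "0 0 0 0;0 0 0 0;0 0 0 0;0 0 0 0;0 0 0 0;0 0 3 0;0 0 6 0;0 0 6 0"
  gripper: 0

```text
t: 22.9
tcp_pos: [0.5101, 0.2085, -0.0078]
tool_rot: [0.752, 0.659, -0.0, -0.0]
force: [0.6, -0.4, 0.4]
finger_gap: 1.0
gripper_force: 0.0
```

Emit:
step_arm:
  targets: "0 0 0 0;0 0 0 0;0 0 0 0;0 0 0 0;0 0 0 0;0 0 0 0;0 0 0 0;0 0 0 0;0 0 0 0;0 0 0 0"
  gripper: 1

```text
t: 23.9
tcp_pos: [0.5105, 0.2086, -0.0068]
tool_rot: [0.752, 0.659, 0.0, 0.0]
force: [-1.1, 0.2, 5.2]
finger_gap: 0.488
gripper_force: 35.6
```

Emit:
step_arm:
  targets: "0 0 -10 0;0 0 -45 0;0 0 -90 0;0 0 -130 0;-10 0 -150 0;-55 0 -150 -1;-100 1 -150 -2;-145 2 -150 -3;-190 3 -150 -4;-235 3 -150 -5.4;-280 4 -150 -5.4;-325 4 -150 -5.4"

```text
t: 25.1
tcp_pos: [0.4713, -0.1159, 0.1431]
tool_rot: [0.72, 0.694, 0.0, 0.0]
force: [1.4, 0.2, -2.0]
finger_gap: 0.489
gripper_force: 35.9
```

Emit:
step_arm:
  targets: "-45 1 0 0;-80 2 0 0;-105 2 0 0;-117 2 0 0;-117 2 0 0;-117 2 0 0"

```text
t: 25.7
tcp_pos: [0.4688, -0.2298, 0.1427]
tool_rot: [0.72, 0.694, 0.0, -0.001]
force: [-0.2, 0.8, -0.8]
finger_gap: 0.485
gripper_force: 35.9
```

```bash
python3 - <<'E'
from h import *
go(*cup("empty",-.038),-.0075,87.8)
E
```

```text
t 25.7 tcp [ 0.4688 -0.2298  0.1427] xang 87.83 F [-0.2  0.8 -0.8] gap 0.485 gf 35.9 q [-0.67  0.46  1.74  0.    0.94 -0.63]
GO [ -1.9 -10.7 150.2] 0.03
```

Emit:
step_arm:
  targets: "-2 -11 0 0;-2 -11 40 0;-2 -11 85 0;-2 -11 120 0;-2 -11 138 0;-2 -11 146 0;-2 -11 149 0;-2 -11 150 0;-2 -11 150 0"

```text
t: 26.6
tcp_pos: [0.4588, -0.2329, -0.0062]
tool_rot: [0.72, 0.694, 0.0, 0.001]
force: [-0.0, 0.2, -0.7]
finger_gap: 0.488
gripper_force: 35.9
```

Emit:
step_arm:
  targets: "0 0 0 0;0 0 0 0;0 0 0 0;0 0 0 0;0 0 0 0;0 0 0 0;0 0 -10 0;0 0 -50 0;0 0 -100 0;0 0 -145 0;0 0 -160 0;0 0 -160 0"
  gripper: 0

```text
t: 27.8
tcp_pos: [0.4599, -0.234, 0.1563]
tool_rot: [0.72, 0.694, 0.0, 0.004]
force: [0.1, 0.3, -0.1]
finger_gap: 1.002
gripper_force: 0.0
```

```bash
python3 - <<'E'
from h import *
close("w11","squat_jar_mid");C=cam("wrist");print(proj(C,[*cup("empty",-.038),.041]));go(.521,.287,.15,82.4)
E
```

```text
t 27.8 tcp [ 0.4599 -0.234   0.1563] xang 87.84 F [ 0.1  0.3 -0.1] gap 1.002 gf 0.0 q [-0.69  0.43  1.75 -0.    0.95 -0.65]
squat_jar_mid 0.89 [254.7 178. ] [ 0.4593 -0.2352]
mask 0.81 cols 232 275 rows 152 204 mean [253.6 178.3]
[256.7511911 177.5546777]
t 27.95 tcp [ 0.4572 -0.2319  0.152 ] xang 87.83 F [-0.9 -0.8 -0.9] gap 0.999 gf 0.0 q [-0.69  0.44  1.75 -0.    0.95 -0.65]
GO [521.   44.    2.6] 5.43
```

Emit:
step_arm:
  targets: "50 4 0 0;100 8 0 1;150 13 0 2;200 17 0 3;250 21 0 4;300 25 0 5;350 30 0 5.4;400 34 0 5.4;450 38 0 5.4;490 42 2 5.4;515 44 2 5.4;521 44 2 5.4"

```text
t: 29.15
tcp_pos: [0.5206, 0.2888, 0.1483]
tool_rot: [0.751, 0.66, -0.002, -0.001]
force: [0.5, 0.1, -1.1]
finger_gap: 1.003
gripper_force: 0.0
```

Emit:
step_arm:
  targets: "0 0 0 0;0 0 0 0;0 0 0 0"

```text
t: 29.45
tcp_pos: [0.5216, 0.2847, 0.1503]
tool_rot: [0.753, 0.658, -0.001, -0.0]
force: [0.0, 0.0, -0.2]
finger_gap: 0.999
gripper_force: 0.0
```

```bash
python3 - <<'E'
from h import *
C,im=close("w12","dye_bottle_mid");c=cup("full",.114)
print(proj(C,[*c,.013]),proj(C,[*c,.098]))
m=(im.max(2)<75).astype(np.uint8);n,l,s,ce=cv2.connectedComponentsWithStats(m)
for i in range(1,n):
    if s[i,4]>80 and ce[i][1]<260 and 200<ce[i][0]<300:print(s[i],ce[i],onz(C,ce[i],.098))
E
```

```text
t 29.45 tcp [0.5216 0.2847 0.1503] xang 82.33 F [ 0.   0.  -0.2] gap 0.999 gf 0.0 q [ 0.31  0.54  1.55 -0.    1.05  0.45]
dye_bottle_mid 0.93 [255.9 177.4] [0.522  0.2892]
mask 0.94 cols 228 276 rows 151 205 mean [252.3 178.7]
[256.5075773  171.96095631] [256.56811399 193.96419552]
[ 227  144   59   52 1165] [256.28755365 162.3193133 ] [0.5252609  0.31075328]
[237 172  32  33 849] [252.69140165 188.64664311] [0.51959732 0.29008555]
```

View pics/w12.png

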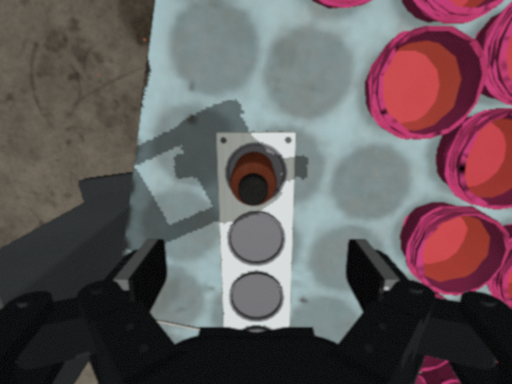

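The dye cap is at (253,189), which puts its axis at about (0.520, 0.2895). Nothing is near the fingers.

Emit:
step_arm:
  targets: "5 -2 30 0;5 -2 75 0;5 -2 115 0;5 -2 140 0;5 -2 149 0;5 -2 149 0;5 -2 149 0"

```text
t: 30.3
tcp_pos: [0.5218, 0.2917, 0.003]
tool_rot: [0.752, 0.659, 0.001, 0.0]
force: [0.4, 0.2, 0.9]
finger_gap: 0.999
gripper_force: 0.0
```

Emit:
step_arm:
  targets: "0 0 0 0;0 0 0 0;0 0 0 0;0 0 0 0;0 0 0 0;0 0 0 0;0 0 0 0;0 0 0 0;0 0 0 0;0 0 0 0"
  gripper: 1

```text
t: 31.3
tcp_pos: [0.521, 0.2918, 0.0031]
tool_rot: [0.752, 0.659, 0.001, 0.0]
force: [-0.4, -1.0, 5.5]
finger_gap: 0.473
gripper_force: 35.0
```

Emit:
step_arm:
  targets: "0 0 -10 0;0 0 -45 0;0 0 -90 0;0 0 -130 0;-10 0 -150 0;-55 1 -150 -1;-100 2 -150 -2;-145 3 -150 -3;-190 4 -150 -4;-235 5 -150 -5.4;-280 6 -150 -5.4;-325 7 -150 -5.4"

```text
t: 32.5
tcp_pos: [0.4841, -0.0332, 0.1523]
tool_rot: [0.72, 0.694, 0.0, 0.0]
force: [-0.0, -0.2, -0.8]
finger_gap: 0.475
gripper_force: 35.8
```

Emit:
step_arm:
  targets: "-45 -3 0 0;-90 -6 0 0;-135 -10 0 0;-180 -13 0 0;-220 -16 0 0;-255 -18 0 0;-272 -20 0 0;-276 -20 0 0;-276 -20 0 0;-276 -20 0 0"

```text
t: 33.5
tcp_pos: [0.454, -0.3045, 0.1517]
tool_rot: [0.72, 0.694, 0.0, -0.001]
force: [0.5, 0.0, -0.9]
finger_gap: 0.473
gripper_force: 35.8
```

```bash
python3 - <<'E'
from h import *
go(*cup("empty",-.114),.0025,87.8)
E
```

```text
t 33.5 tcp [ 0.454  -0.3045  0.1517] xang 87.9 F [ 0.5  0.  -0.9] gap 0.473 gf 35.8 q [-0.8   0.48  1.67  0.    0.99 -0.76]
GO [ -2.7   1.2 149.2] 0.1
```

Emit:
step_arm:
  targets: "-2 1 0 0;-2 1 40 0;-2 1 85 0;-2 1 120 0;-2 1 138 0;-2 1 146 0;-2 1 148 0;-2 1 149 0;-2 1 149 0;-2 1 149 0"

```text
t: 34.5
tcp_pos: [0.4559, -0.3093, 0.0039]
tool_rot: [0.72, 0.694, 0.0, 0.001]
force: [-1.2, 0.1, -0.8]
finger_gap: 0.474
gripper_force: 35.8
```

Emit:
step_arm:
  targets: "0 0 0 0;0 0 0 0;0 0 0 0;0 0 0 0;0 0 0 0;0 0 0 0;0 0 -10 0;0 0 -50 0;0 0 -100 0;0 0 -145 0;0 0 -180 0;0 0 -180 0"
  gripper: 0

```text
t: 35.7
tcp_pos: [0.4581, -0.3114, 0.1891]
tool_rot: [0.72, 0.694, 0.0, 0.006]
force: [-0.7, -0.8, -0.4]
finger_gap: 1.003
gripper_force: 0.0
```

Emit:
step_arm:
  targets: "50 0 -20 0;100 0 -40 0;150 0 -60 0;165 0 -70 0;165 0 -70 0;165 0 -70 0;165 0 -70 0"

```text
t: 36.4
tcp_pos: [0.461, -0.1444, 0.252]
tool_rot: [0.721, 0.693, -0.0, -0.001]
force: [-0.1, 0.1, -0.1]
finger_gap: 1.0
gripper_force: 0.0
```

```bash
python3 - <<'E'
from h import *
st();C,im=look("w13",Q)
for y in(.114,.038,-.038,-.114):print(np.round(proj(C,[*cup("empty",y),.013])))
c=manip.snapshot("scene")
a=cv2.resize(im[:,100:400],(400,512));b=cv2.resize(c[170:290,230:374],(400,333),interpolation=3)
cv2.imwrite("pics/fin.png",np.hstack([a,np.vstack([b,np.zeros((179,400,3),np.uint8)])])[:,:,::-1])
E
```

```text
t 36.4 tcp [ 0.461  -0.1444  0.252 ] xang 87.78 F [-0.1  0.1 -0.1] gap 1.0 gf 0.0 q [-0.54  0.26  1.7  -0.    1.18 -0.5 ]
tall_bottle_mid 0.97 [255.7 174.5] [ 0.46   -0.1571]
dye_bottle_mid 0.67 [258.4 279.4] [ 0.4578 -0.3104]
drop_bottle_mid 0.94 [257.2 112. ] [ 0.4647 -0.0825]
squat_jar_mid 0.72 [256.6 229.7] [ 0.4579 -0.2411]
[256. 109.]
[256. 165.]
[256. 216.]
[256. 262.]
```

View pics/fin.png

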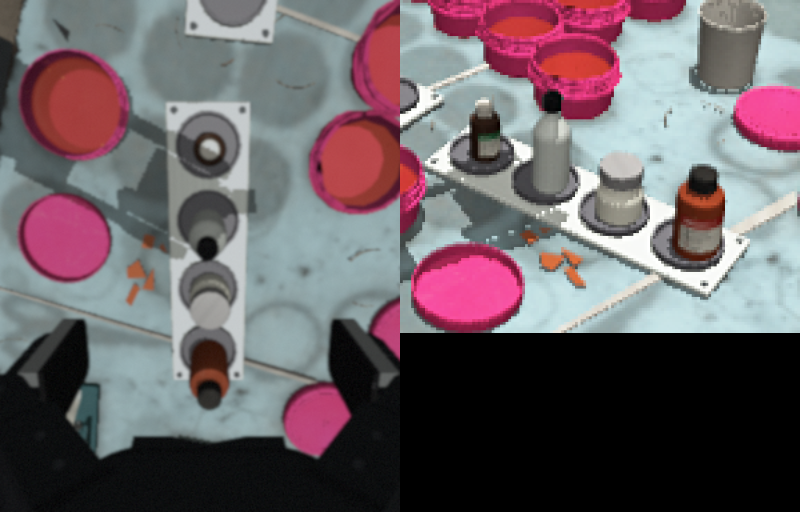

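The final picture shows drop, tall, jar and dye from left to right, each upright in its own cup, with the gripper clear of everything. I'll hand it in.

```bash
python3 -c "
from station import manip;print(manip.sign_off())"
```

```text
the job is handed in; nothing more can be done
None
```

The job is handed in: all four bottles stand upright in their own cups of the empty rack in reverse order (drop, tall, jar, dye from the left), none was tipped over, and it took about 37 s of the 112 s allowed.

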